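Test the loose battery: lay it in the tester, close the jaw, hold the test button down

ROBOT

A 7-joint arm with a two-finger parallel gripper is mounted at the origin on a cart in front of the work surface, level with it; the furniture and walls round the work are solid. World frame = base frame: x ahead of the robot, y to its left, z up, the work surface at z = 0. Lengths are in m, angles in rad, forces in N, time in s.
With the tool pointing down it reaches from about 0.4 to 0.85 m from the base axis. Payload 10.4 kg.
Tool frame: the origin (TCP) lies midway between the tips of the shut fingers; the grasp point (between the pads) lies 19 mm behind it; z points along the fingers, y is the line along which they close (so a half turn about z gives the same grasp; the last joint's range is limited). The gripper opens to 85 mm and grips with 20 to 120 N. Pads are 22 mm wide; open, the fingers measure 114 mm over their backs; the gripper's body (76 mm by 85 mm) begins 54 mm behind the grasp point. The pads swing forward as they close: fully open they stand 13 mm farther back than shut.
Start: joints at [-1.31, 0.332, -0.065, 1.46, 0.022, 1.35, -0.088], TCP at [0.175, 0.6, 0.231] pointing down, gripper open.
Joint ranges: [-2.6, 2.6], [-0.5, 2.12], [-1.47, 1.34], [0.16, 2.42], [-1.27, 4.41], [0.06, 2.06], [-2.6, 2.6]. Speed limits (rad/s): [2.22, 2.22, 2.79, 2.79, 3.14, 3.14, 3.14].

INTERFACE

Orientations are given as a rotation vector (axis times angle).
In Python, from plant import robot gives the robot as it stands.
- The arm moves only by the tool move_arm, never from a script. Its arguments are lists of equal length, an entry for each row: "jaw": the opening, from 0 (shut) to 1 (fully open); "xyz": the shift along the world's x, y, z in units of 40 mm (1.0 is 40 mm), a list of three; "roll": the turn about the world's z in units of 5 degrees (1.0 is 5 degrees). A call has 1 to 5 rows; each row is the pose to reach, as a shift and turn from the pose commanded when the call began; what a row does not reach only later rows make up. A row lasts 1/12 s, in which the tool goes at most 41.7 mm and 7.16 degrees, less where a joint would pass 70% of its speed; a pose out of reach is approached as far as the arm can. A call with a gripper value outside its range is refused whole. The fingers move at their own pace and stop on an object; "newtons" is the grip in N (left out, the last holds). Time passes only in rows, so rows that repeat a pose let the fingers close. It gives the time, the measured TCP pose, the force, the opening and the grip force at its end, in the units of the state.
- robot.read_state(): the state, without advancing time (a new reading comes with each control period).
- robot.read_camera(name): name is "scene" or "side" or "wrist"; returns the picture (480x640x3 uint8, blue, green, red); there is no depth.
- robot.calibration(name): a dict with "fovy" (degrees; the focal length in pixels is half the picture's height over the tangent of half this angle, whatever the lens; pixels are square), "cx", "cy" (the principal point, pixels), "R" (3x3) and "t" (3): a world point X has camera coordinates R X + t. Camera axes: x right, y down, z forward; pixel columns grow to the right and rows downward; lengths in m; the calibration is good to about 2 mm. A picture is of the moment at which its call begins: read the wrist's pose just before it. calibration takes no time and is no camera call; for the wrist camera it gives the pose at the moment of the call.
- robot.finish_job(): hands the job in; it is judged then, once.
The state is a dict: "clock": time; "q": joint angles; "joint_velocities": joint speeds; "joint_torque": joint torques, N m; "tcp_pos": TCP position; "ee_rot": TCP orientation; "ft_force": force on the tool from outside, world axes, zero at the start; "torque": the same for the moment, N m; "grip_width": opening from 0.0 (shut) to 1.0 (fully open); "grip_force": force on a finger pad.
Only numpy, scipy, OpenCV 4.12 (cv2) and the standard library are available. Lean on these libraries where they do the work, as an engineer would, in place of code of your own. Each camera call takes 0.05 s, during which the arm holds its last target. There are 200 camera calls.

TASK

Before the loose battery goes back into the kitchen scales, check it in the battery tester: lay it in the tester's V-shaped cradle with its plus end (the end with the small metal nub; the white band is round the other end) towards the sprung brass contact, let go of it, and slide the jaw up until it bears firmly on the battery and pushes that contact visibly in. Then press the round test button fully down to its stop and keep it there for the reading: the program finishes while the gripper is still holding the button down, with the battery still nipped between jaw and contact. Press without forcing anything, and leave the memo pad, the pen and the tin where they are.

Things in the scene. Friction and masses are not known exactly. Their poses are not given: they have to be found in the camera images.
- tester: battery tester, a white flat box 122 mm (x) by 176 mm (y) by 26 mm high, fixed to the worktop by suction feet. Origin: centre of its underside; -x its front (display window, button), +x its back, where the battery bay runs along y; +y its left end as the robot sees it. Above its flat top (deck) stand only the cradle, contact post, jaw and button
- battery: the loose AA battery, a cylinder 14.6 mm in diameter and 50.3 mm long, 16 to 32 g, lying on the worktop free to roll. Its y axis runs along the battery and points from its plus end to its minus end. Origin on the battery's skin, 7.3 mm from the axis at mid-length
- battery_center (a point): middle of the battery, on its axis, with the battery's axes
- battery_plus (a point): centre of the battery's plus end (the one with the small nub; the white band is round the minus end), on its axis, 25.2 mm from the middle
- cradle (a point): where battery_center lies when the battery rests in the cradle and its plus end just touches the contact; 38.2 mm above worktop; axes as tester's. Cradle: V of two ribs from y +21 to -17 mm of here, tops 8 mm above the deck, 9 mm to either side of the axis at most; centres a battery let down up to 4 mm off. Contact post (30 mm wide in x, top 51 mm above worktop) begins 34 mm to +y
- contact (a joint): the sprung plus contact, a brass plunger 10 mm in diameter whose face looks to the tester's -y: metres that it is pushed in, 0 to 0.005; spring 0.5 N at the start and 2.3 N at its stop
- jaw: grey jaw, slides 40 mm along the tester's y, +y (to the contact) closes: face to contact 84 mm fully open, 44 closed; starts 68 to 84 open. About 3 N of friction: stays where left, even against the contact's spring. Foot 30 mm square, 7 mm high; upright plate 26 mm wide (x); thumb fin behind it. Origin below the face's centre, at worktop height; axes as the tester's
- jaw_face (a point): centre of the jaw's brass contact face, which looks to +y, 38.2 mm above the worktop. It meets the battery when it stands 25.2 mm to -y of the battery's middle
- jaw_fin (a point): centre of the top of the jaw's thumb fin, 61 mm above the worktop and 17 mm to -y of the face: the fin is 12 mm thick (x), 22 mm long (y) and free for 28 mm below its top. Pinch it across its thickness, or push on its end
- test_button (a joint): the round test button, metres that it is pressed: 0 up, 0.006 on its stop; spring about 1.2 N at the start and 4 N at the stop; it comes up again when let go
- test_button_top (a point): centre of the top of the test button, which is 22 mm in diameter, stands on the front left of the tester and is pressed straight down; 48 mm above the worktop when up
- memo_pad: memo pad 105 x 79 x 14 mm, lying between battery and microwave; leave it alone
- pen: pen 145 mm long lying on the memo pad; leave it alone
- fish_tin: round tin, 86 mm in diameter, 40 mm high; leave it alone
- test_button_base: round grey collar in which the test button stands, on the front left of the tester; origin on the deck, below the button's centre
Things that resemble listed ones, but are neither listed nor needed, are in the scene too. What is shaped like the battery but pink is not meant.

How it is judged:
On the way, in this order (a step that is already met when the one before it is completed fails the run):
1. the battery lies in the cradle, plus end towards the sprung contact, let go of (x of battery_center in the frame of cradle between -0.003 and 0.003 m and z of battery_center in the frame of cradle between -0.003 and 0.003 m and y of battery_center in the frame of cradle between -0.022 and 0.008 m and y of battery_plus in the frame of cradle above 0 m and angle between the y axis of battery and the y axis of tester, either way round below 0.12 rad and contact force between the fingers and battery below 0.2 N), for 0.2 s.
2. the jaw bears on the battery and pushes the contact in (all of step 1 and contact force between jaw and battery above 0.5 N and value of joint contact above 0.001 m), for 0.2 s.
At the end, for the whole second after the job is handed in: Fingers hold the button down over 5 of its 6 mm (over 1.5 N); the battery lies in the cradle, untouched by them (axis within 3 mm and 0.12 rad of the cradle's line, plus end to the contact), the jaw bears on it with over 0.5 N and the contact is pushed in over 1 mm (all of step 2 and value of joint test_button above 0.005 m and contact force between the fingers and test_button_base above 1.5 N); the arm keeps its last pose, push and grip.
It fails at once if the button is forced (more than 30 N) (contact force between the fingers and test_button_base above 30 N).
It fails at once if the jaw crushes the battery (more than 30 N) (contact force between jaw and battery above 30 N).
It fails at once if memo pad, pen or tin shifted by more than 25 mm (distance of any of memo_pad, pen, fish_tin from where it was at the start of the episode above 0.025 m).
It also fails if it takes over 54 s, if anything falls off the work surface, if the arm or the gripper's body presses on something with over 40 N, if the wrist force passes 120 N, or if a joint passes its speed limit or range.

## Working session

There is one attempt and no reset: what is moved stays moved. The work goes in short steps, Python scripts to look and compute and a tool call to move; the robot and the scene stay as the last step left them, time stands still between calls to the robot, and variables do not carry over. Pictures are saved under pics/ and viewed, at most 10 in all, crops included, and the job is handed in when it is done.

Besides the shell and the picture viewer there is one more tool, called after ">>>" as a command line: name --pt "numbers of a row" for each row, then --argument value for the rest. move_arm: Moves the arm, as the interface text tells. Its arguments: {"type":"object","properties":{"jaw":{"type":"array"},"xyz":{"type":"array"},"roll":{"type":"array"},"newtons":{"type":"number"}},"required":["jaw","xyz","roll"]}

```bash
mkdir -p pics; cat > h.py <<'E'
import numpy as np,cv2
from plant import robot
def K(c):
    f=240/np.tan(np.radians(c["fovy"])/2); return f
def ray(c,u,v):
    R=np.array(c["R"]);t=np.array(c["t"]);f=K(c)
    d=R.T@np.array([(u-c["cx"])/f,(v-c["cy"])/f,1.]); return -R.T@t,d/np.linalg.norm(d)
def plane(c,u,v,z):
    o,d=ray(c,u,v); return o+d*(z-o[2])/d[2]
def proj(c,X):
    p=np.array(c["R"])@np.array(X)+np.array(c["t"]);f=K(c); return np.array([c["cx"]+f*p[0]/p[2],c["cy"]+f*p[1]/p[2]])
def tri(c1,p1,c2,p2):
    o1,d1=ray(c1,*p1);o2,d2=ray(c2,*p2)
    s=np.linalg.lstsq(np.c_[d1,-d2],o2-o1,rcond=None)[0]
    a,b=o1+s[0]*d1,o2+s[1]*d2; return (a+b)/2,np.linalg.norm(a-b)
E
python3 - <<'E'
from h import *
import json
for n in("scene","side","wrist"):
    c=robot.calibration(n);im=robot.read_camera(n);cv2.imwrite(f"pics/{n}0.png",im)
    o=ray(c,320,240);print(n,c["fovy"],c["cx"],c["cy"],o[0].round(3),o[1].round(3))
s=robot.read_state();print(s["clock"],s["tcp_pos"],s["ee_rot"])
E
```

```text
scene 44.090809583371566 322.10884009127716 238.78609783679207 [ 0.045 -0.6    0.958] [ 0.424  0.462 -0.779]
side 42.92258007320476 323.03593905424026 234.69241367196034 [0.539 1.095 0.616] [-0.004 -0.907 -0.421]
wrist 69.96849134545339 317.12633070649287 241.76672314276374 [0.099 0.621 0.373] [ 0.292 -0.078 -0.953]
0.15 [0.17491966 0.59973479 0.23071318] [-4.44286241e-01 -3.10989717e+00  1.64671532e-03]
```

View pics/scene0.png

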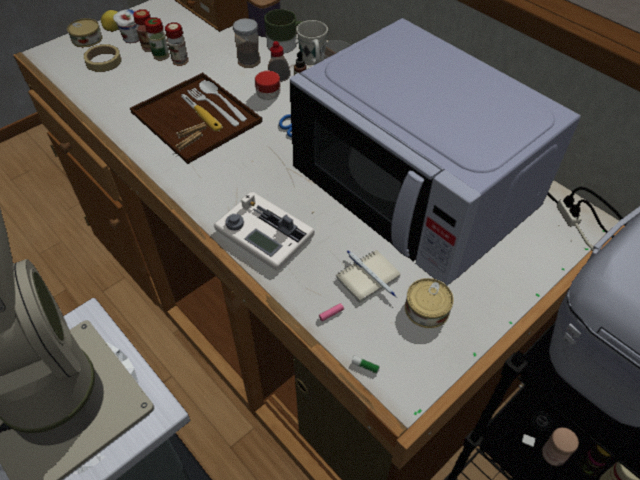

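View pics/side0.png

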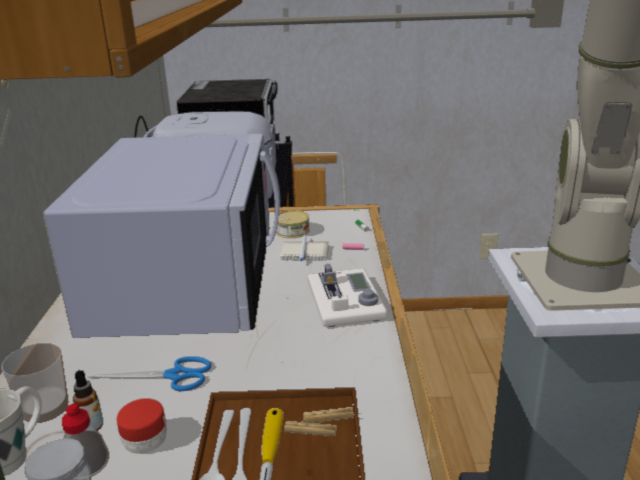

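The scene view shows the tester at about (265,228), with its button at (235,220). There are two battery shapes: a pink one at (331,312), which is the decoy, and a green one at (365,365) with a white band at its left end (354,361). The green one fits the description, so I'll confirm it in an enlarged crop and measure.

```bash
python3 - <<'E'
from h import *
a=cv2.imread("pics/scene0.png");b=cv2.imread("pics/side0.png")
R=lambda i,x,y,w,h,k:cv2.resize(i[y:y+h,x:x+w],(w*k,h*k),interpolation=cv2.INTER_CUBIC)
t=R(a,205,185,120,90,5)
out=np.zeros((600,800,3),np.uint8)
out[:300,:400]=cv2.resize(t,(400,300));out[:300,400:]=R(a,335,340,50,38,8)[:300,:400]
out[300:,:400]=cv2.resize(R(b,300,255,100,75,4),(400,300));out[300:,400:]=R(b,338,210,50,38,8)[:300,:400]
cv2.imwrite("pics/crop1.png",out)
def cen(im,x,y,w,h):
    hsv=cv2.cvtColor(im,cv2.COLOR_BGR2HSV)[y:y+h,x:x+w]
    m=cv2.inRange(hsv,(45,90,30),(85,255,255));c=max(cv2.findContours(m,0,1)[0],key=cv2.contourArea)
    (cx,cy),_,_=cv2.minAreaRect(c);print("green",cx+x,cy+y,cv2.minAreaRect(c)[1:],cv2.contourArea(c));return cx+x,cy+y
p=cen(a,335,340,60,45);q=cen(b,340,205,50,40)
cs,cd=robot.calibration("scene"),robot.calibration("side")
print(tri(cs,p,cd,q),plane(cs,*p,.0073),plane(cd,*q,.0073))
print("minus",plane(cs,354,361.5,.0073),"pink",plane(cs,331,312,.007))
# tester top (white) corners scene
for u,v in[(215,222),(258,193),(313,236),(268,265)]:print(plane(cs,u,v,.026))
print("button",tri(cs,(235,220),cd,(368,296)))
E
```

```text
green 368.94828033447266 365.6206932067871 ((17.72637367248535, 6.696629047393799), 23.198591232299805) 97.5
green 358.25000190734863 222.25 ((4.949747085571289, 2.8284268379211426), 45.0) 12.5
(array([ 0.43442073, -0.30522984,  0.01211537]), np.float64(0.0024978218840487204)) [ 0.43507787 -0.30359541  0.0073    ] [ 0.43468465 -0.31757181  0.0073    ]
minus [ 0.42119859 -0.28017116  0.0073    ] pink [ 0.46101867 -0.17781499  0.007     ]
[0.42352684 0.13424585 0.026     ]
[0.54077935 0.13906762 0.026     ]
[ 0.5487081  -0.02966678  0.026     ]
[ 0.43482061 -0.02507047  0.026     ]
button (array([0.44984756, 0.10187434, 0.03792375]), np.float64(0.004438663115524713))
```

View pics/crop1.png

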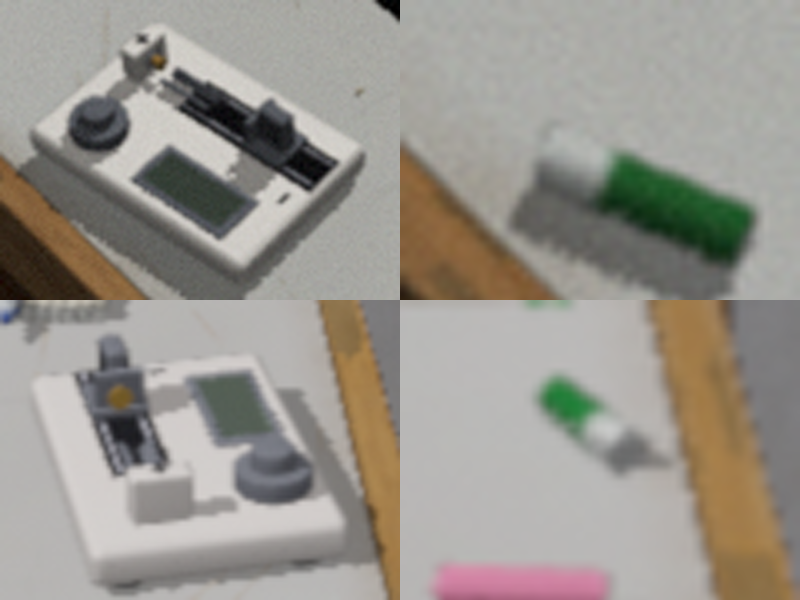

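The crop confirms it. The green cell's white band (minus) is at its left end in the scene view, so plus points to lower right, away from the tester, and it must turn about 154°. The pink cell is the decoy. Now I'll move off towards the tester, starting the roll.

>>> move_arm --jaw '[1,1,1,1,1]' --pt "0.43 -0.67 0" --pt "0.86 -1.33 0" --pt "1.28 -2.0 0" --pt "1.7 -2.67 0" --pt "2.13 -3.33 0" --roll '[-1.2,-2.4,-3.6,-4.8,-6]'

```text
clock: 0.57
tcp_pos: [0.2607, 0.4653, 0.2311]
ee_rot: [-1.241, -2.886, 0.0]
ft_force: [-0.1, 0.3, -0.8]
grip_width: 1.001
grip_force: 0.0
```

>>> move_arm --jaw '[1,1,1,1,1]' --pt "0.43 -0.67 0" --pt "0.86 -1.33 0" --pt "1.28 -2.0 0" --pt "1.7 -2.67 0" --pt "2.13 -3.33 0" --roll '[-1.2,-2.4,-3.6,-4.8,-6]'

```text
clock: 0.98
tcp_pos: [0.3459, 0.3321, 0.2313]
ee_rot: [-1.946, -2.466, -0.0]
ft_force: [1.8, 0.1, 0.5]
grip_width: 1.0
grip_force: 0.0
```

>>> move_arm --jaw '[1,1,1,1,1]' --pt "0.43 -0.67 0" --pt "0.86 -1.33 0" --pt "1.28 -2.0 0" --pt "1.7 -2.67 0" --pt "2.13 -3.33 0" --roll '[-1.2,-2.4,-3.6,-4.8,-6]'

```text
clock: 1.4
tcp_pos: [0.431, 0.1988, 0.2313]
ee_rot: [-2.518, -1.878, -0.0]
ft_force: [0.8, 1.1, -0.5]
grip_width: 1.002
grip_force: 0.0
```

```bash
python3 - <<'E'
from h import *
s=robot.read_state();c=robot.calibration("wrist");im=robot.read_camera("wrist");cv2.imwrite("pics/w1.png",im)
np.save("w1.npy",c,allow_pickle=True)
print(s["clock"],s["tcp_pos"],s["ee_rot"],s["q"],s["joint_velocities"]);print(ray(c,320,240))
for X in [(.487,.055,.026),(.45,.1,.048),(.53,.1,.05)]:print(proj(c,X))
E
```

```text
1.4 [0.43102616 0.19884029 0.23130058] [-2.51807802e+00 -1.87835773e+00 -6.42482433e-05] [-0.88976571 -0.0169491   0.36030885  1.8597807   0.00609235  1.29764875
 -0.8201371 ] [ 0.40787876  0.08925462  0.41287308 -0.08528905 -0.02190947 -0.00574181
 -0.42368027]
(array([0.45278998, 0.27370588, 0.37368269]), array([-0.0777959 , -0.29187568, -0.95328715]))
[400.25690281 314.7652276 ]
[361.53365555 298.0143224 ]
[437.26165248 278.86591801]
```

View pics/w1.png

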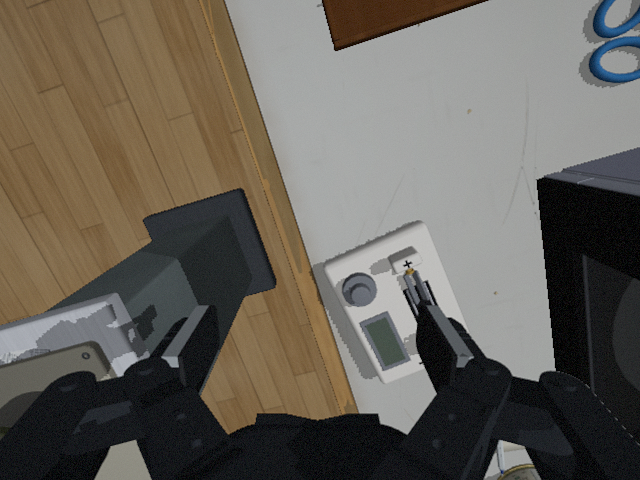

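The wrist view shows the tester right of centre: button at (357,290), contact and post at (408,265), with the jaw partly hidden behind a finger. I'll move on so the camera is right above it.

>>> move_arm --jaw '[1,1,1,1,1]' --pt "0.1 -0.8 0" --pt "0.2 -1.6 0" --pt "0.3 -2.4 0" --pt "0.4 -3.2 0" --pt "0.5 -4.0 0" --roll '[0,0,0,0,0]'

```text
clock: 1.87
tcp_pos: [0.4504, 0.039, 0.2313]
ee_rot: [-2.512, -1.886, -0.0]
ft_force: [0.4, -0.7, -0.7]
grip_width: 0.998
grip_force: 0.0
```

>>> move_arm --jaw '[1,1,1,1,1]' --pt "0.1 -0.7 0" --pt "0.2 -1.4 0" --pt "0.25 -2.0 0" --pt "0.25 -2.0 0" --pt "0.25 -2.0 0" --roll '[0,0,0,0,0]'

```text
clock: 2.28
tcp_pos: [0.4605, -0.0405, 0.2313]
ee_rot: [-2.515, -1.882, -0.0]
ft_force: [0.4, -0.5, 0.6]
grip_width: 0.995
grip_force: 0.0
```

```bash
python3 - <<'E'
from h import *
s=robot.read_state();c=robot.calibration("wrist");im=robot.read_camera("wrist");cv2.imwrite("pics/w2.png",im)
np.save("w2.npy",c,allow_pickle=True)
print(s["clock"],s["tcp_pos"],s["ee_rot"],s["q"]);print(ray(c,320,240))
E
```

```text
2.2833 [ 0.46045645 -0.0404754   0.23128636] [-2.51525534e+00 -1.88201047e+00 -1.52856383e-04] [-0.66098148 -0.07243999  0.63078806  1.89854917  0.04408165  1.30185162
 -0.32921581]
(array([0.48200309, 0.03442035, 0.37364607]), array([-0.07697876, -0.29208296, -0.95329   ]))
```

View pics/w2.png

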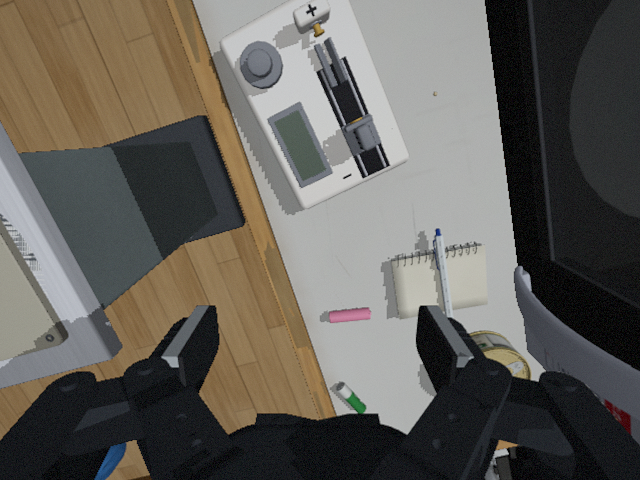

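The picture shows the whole tester: button (262,61), brass contact (319,32), ribs from (317,45) to (345,85), jaw (360,133). The green battery is at (351,397) with the band at its upper left. I'll enlarge this and the w1 view to triangulate.

```bash
python3 - <<'E'
from h import *
a=cv2.imread("pics/w2.png");b=cv2.imread("pics/w1.png")
L=cv2.resize(a[0:150,220:320+90][:, :],None,fx=4,fy=4,interpolation=cv2.INTER_CUBIC)[:600,:560] # 220..360
Rr=cv2.resize(b[225:345,340:400],None,fx=4,fy=5,interpolation=cv2.INTER_CUBIC)
L=cv2.resize(a[0:150,230:390],(480,450),interpolation=cv2.INTER_CUBIC)  #x3
R2=cv2.resize(b[235:310,335:441],(318,225),interpolation=cv2.INTER_CUBIC) #x3
out=np.zeros((450,800,3),np.uint8);out[:,:480]=L;out[:225,482:800]=R2
G=cv2.resize(a[370:425,325:385],(240,220),interpolation=cv2.INTER_CUBIC);out[228:448,500:740]=G #x4
cv2.imwrite("pics/crop2.png",out)
E
```

```text
(no output)
```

View pics/crop2.png

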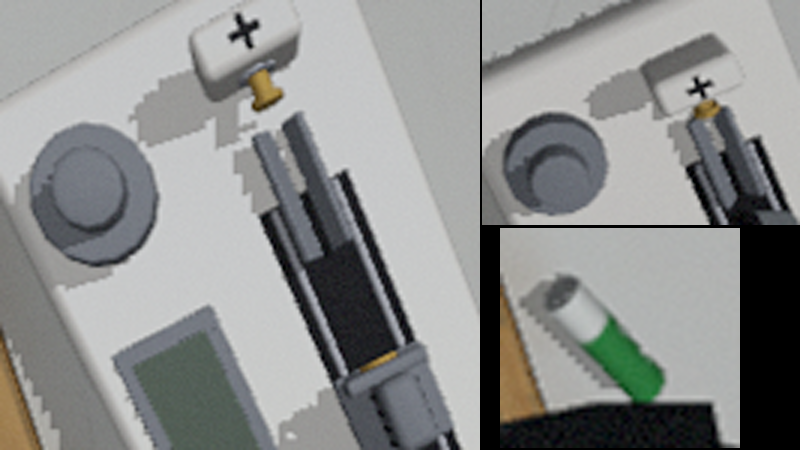

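```bash
python3 - <<'E'
from h import *
c1=np.load("w1.npy",allow_pickle=True).item();c2=np.load("w2.npy",allow_pickle=True).item()
print("button",tri(c1,(361,294.3),c2,(260,62.7)),plane(c2,260,62.7,.048))
print("contact",tri(c1,(410,271),c2,(319.3,34)),plane(c2,319.3,34,.0382))
print("ribtips",tri(c1,(406.7,275),c2,(316,45)),tri(c1,(416.7,272.3),c2,(327.7,38.3)))
P=[plane(c2,*p,.034)[:2] for p in [(316,45),(327.7,38.3),(332.7,86),(345,80)]];print(np.round(P,4))
a=(P[0]+P[1])/2;b=(P[2]+P[3])/2;u=(a-b)/np.linalg.norm(a-b);print("len",np.linalg.norm(a-b),"yaw",np.degrees(np.arctan2(-u[0],u[1])),"cradle",a-.021*u,b+.017*u)
print("jawface",plane(c2,355.7,120,.0382))
for p in[(222,40),(302,209),(408,158)]:print("deck",plane(c2,*p,.026))
im=cv2.imread("pics/w2.png");hsv=cv2.cvtColor(im,cv2.COLOR_BGR2HSV)
m=cv2.inRange(hsv,(45,90,30),(85,255,255));m[:370]=0;m[425:]=0;m[:,:325]=0;m[:,385:]=0
g=np.argwhere(m)[:,::-1].mean(0);w=(500,0)
def cp(x,y):return((x-500)/4+325,(y-228)/4+370)
mi=plane(c2,*cp(566,295),.0073);pl=plane(c2,*cp(650,383),.0073);gg=plane(c2,*g,.0073)
print("batt minus",mi,"plus",pl,np.linalg.norm(mi-pl),"green",gg,"yaw plus->minus",np.degrees(np.arctan2(*(mi-pl)[1::-1])))
E
```

```text
button (array([0.45060325, 0.10235822, 0.04413204]), np.float64(0.00019529800326538826)) [0.45106804 0.10157095 0.048     ]
contact (array([0.5067296 , 0.1103911 , 0.03728921]), np.float64(0.0005288939878406123)) [0.50640032 0.11014709 0.0382    ]
ribtips (array([0.50254308, 0.10427316, 0.03215348]), np.float64(0.0018029109489388906)) (array([0.51331947, 0.10573418, 0.03498768]), np.float64(0.0011895771174658231))
[[0.5015 0.1038]
 [0.5128 0.1059]
 [0.5067 0.0678]
 [0.5187 0.0695]]
len 0.03656923214349168 yaw 8.71251702227788 cradle [0.51036022 0.08405145] [0.51014349 0.08546571]
jawface [0.5190214  0.03375568 0.0382    ]
deck [0.4224126 0.1329861 0.026    ]
deck [ 0.44550703 -0.03458564  0.026     ]
deck [ 0.56107525 -0.01514372  0.026     ]
batt minus [ 0.42316205 -0.27774771  0.0073    ] plus [ 0.44065148 -0.32005941  0.0073    ] 0.045783841851130685 green [ 0.43442193 -0.30950718  0.0073    ] yaw plus->minus 112.45762196009728
```

The tester is at yaw ≈ 8.5° and the cradle at ≈ (0.510, 0.085). The triangulated contact (0.507, 0.110, 0.037), button z 0.044 and rib top 0.034 all agree with the text. The battery is at ≈ (0.432, -0.300), plus→minus yaw 112.5°. Heading to it with tool y to -157.5°.

>>> move_arm --jaw '[1,1,1,1,1]' --pt "-0.04 -0.4 0" --pt "-0.1 -0.8 0" --pt "-0.15 -1.2 0" --pt "-0.2 -1.6 0" --pt "-0.24 -2.0 0" --roll '[-1.2,-2.4,-3.6,-4.8,-6]'

```text
clock: 2.75
tcp_pos: [0.451, -0.1187, 0.2313]
ee_rot: [-2.917, -1.167, -0.0]
ft_force: [0.3, -0.5, 0.5]
grip_width: 1.003
grip_force: 0.0
```

>>> move_arm --jaw '[1,1,1,1,1]' --pt "-0.04 -0.4 0" --pt "-0.1 -0.8 0" --pt "-0.15 -1.2 0" --pt "-0.2 -1.6 0" --pt "-0.24 -2.0 0" --roll '[-1.2,-2.4,-3.6,-4.8,-6]'

```text
clock: 3.17
tcp_pos: [0.4417, -0.1988, 0.2312]
ee_rot: [-3.119, -0.372, 0.0]
ft_force: [0.4, -1.4, 0.2]
grip_width: 0.997
grip_force: 0.0
```

>>> move_arm --jaw '[1,1,1,1,1]' --pt "-0.04 -0.5 0" --pt "-0.1 -1.0 0" --pt "-0.15 -1.5 0" --pt "-0.2 -2.0 0" --pt "-0.22 -2.5 0" --roll '[-1.2,-2.4,-3.6,-4.8,-6]'

```text
clock: 3.58
tcp_pos: [0.4332, -0.299, 0.2312]
ee_rot: [-3.109, 0.448, -0.0]
ft_force: [-0.9, 0.4, -1.0]
grip_width: 1.001
grip_force: 0.0
```

>>> move_arm --jaw '[1,1,1,1,1]' --pt "0 0 -0.3" --pt "0 0 -0.6" --pt "0 0 -1" --pt "0 0 -1.5" --pt "0 0 -2" --roll '[-1.2,-2.4,-3.6,-4.8,-6]'

```text
clock: 4.0
tcp_pos: [0.4336, -0.298, 0.1504]
ee_rot: [-2.887, 1.238, -0.0]
ft_force: [1.0, 1.5, 0.4]
grip_width: 0.998
grip_force: 0.0
```

>>> move_arm --jaw '[1,1,1,1,1]' --pt "0 0 -0.2" --pt "0 0 -0.4" --pt "0 0 -0.5" --pt "0 0 -0.5" --pt "0 0 -0.5" --roll '[-1.2,-2.4,-3.6,-4.2,-4.2]'

```text
clock: 4.42
tcp_pos: [0.4332, -0.2979, 0.1306]
ee_rot: [2.616, -1.74, -0.002]
ft_force: [-0.2, -0.6, -0.1]
grip_width: 1.002
grip_force: 0.0
```

```bash
python3 - <<'E'
from h import *
s=robot.read_state();c=robot.calibration("wrist");im=robot.read_camera("wrist");cv2.imwrite("pics/w3.png",im)
np.save("w3.npy",c,allow_pickle=True)
r=s["ee_rot"];print(s["clock"],s["tcp_pos"],"yaw_y",np.degrees(2*np.arctan2(r[1],r[0]))-90,s["q"])
print(proj(c,(.432,-.3,.0073)),proj(c,s["tcp_pos"]))
E
```

```text
4.4167 [ 0.43319123 -0.29791182  0.13060168] yaw_y -157.26427224394604 [-0.36673817  0.30915616  1.03255868  1.88738525 -0.2954415   1.11131758
 -1.96600886]
[318.4898066  232.04317591] [315.6703523  309.20250568]
```

View pics/w3.png

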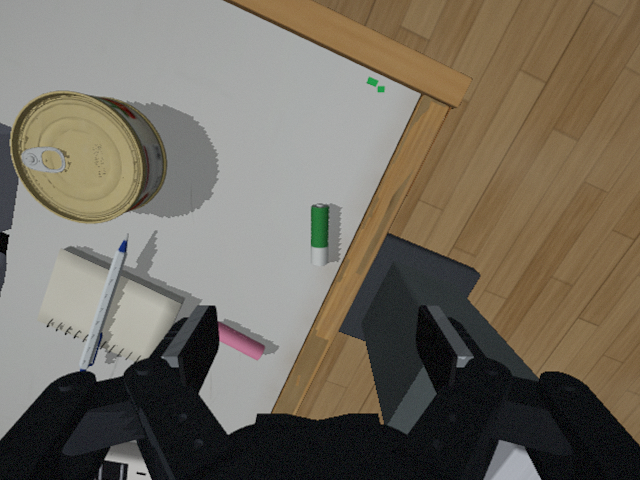

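Battery at (319,234), plus nub at its upper end (319,204), white band lower, already aligned between the fingers. I'll refine its centre and angle.

```bash
python3 - <<'E'
from h import *
c2=np.load("w2.npy",allow_pickle=True).item();c=np.load("w3.npy",allow_pickle=True).item()
im=cv2.imread("pics/w3.png");hsv=cv2.cvtColor(im,cv2.COLOR_BGR2HSV)
m=cv2.inRange(hsv,(45,90,30),(85,255,255));m[:190]=0;m[280:]=0
y,x=np.nonzero(m);g=(x.mean(),y.mean())
hsv2=cv2.cvtColor(cv2.imread("pics/w2.png"),cv2.COLOR_BGR2HSV);n=cv2.inRange(hsv2,(45,90,30),(85,255,255));n[:370]=0;n[425:]=0;n[:,:325]=0;n[:,385:]=0
g2=np.argwhere(n)[:,::-1].mean(0)
print("green tri",tri(c2,g2,c,g),"px",g,x.min(),x.max(),y.min(),y.max())
yb=[(v,x[y==v].mean()) for v in range(y.min()+3,y.max()-2)]
k=np.polyfit(*zip(*yb),1);print("slope",k)
L=lambda v:np.polyval(k,v)
w=im[y.max()+1:280,int(L(255))].astype(int).sum(1);print(w)
for v0,v1 in[(204,265)]:
    # skin height ~.0146 seen from above near top; ends approximated at axis height
    A=plane(c,L(v0),v0,.0073);B=plane(c,L(v1),v1,.0073);print(A,B,np.linalg.norm(A-B),(A+B)/2,np.degrees(np.arctan2(*(B-A)[1::-1])))
E
```

```text
green tri (array([ 0.43437157, -0.30538342,  0.01175492]), np.float64(0.0012477120904823345)) px (np.float64(319.107250755287), np.float64(226.78700906344412)) 311 328 207 247
slope [-4.62184874e-03  3.20134874e+02]
[505 542 544 535 533 542 540 539 542 538 537 536 537 543 539 542 540 533
 499 501 496 495 499 501 491 496 499 492 490 491 499 494]
[ 0.44037125 -0.32136451  0.0073    ] [ 0.4206296  -0.27382022  0.0073    ] 0.051480013872700736 [ 0.43050043 -0.29759237  0.0073    ] 112.54953389153314
```

Centre (0.4305, -0.298), length 51 mm (should be 50.3), yaw 112.5°: consistent. Descend and grip.

>>> move_arm --jaw '[1,1,1,1,1]' --pt "-0.04 0 -0.8" --pt "-0.06 0 -1.6" --pt "-0.06 0 -2.4" --pt "-0.06 0 -2.9" --pt "-0.06 0 -3.2" --roll '[0,0,0,0,0]'

```text
clock: 4.88
tcp_pos: [0.4295, -0.2981, 0.0009]
ee_rot: [2.619, -1.736, -0.005]
ft_force: [0.2, -0.2, 0.3]
grip_width: 1.002
grip_force: 0.0
```

>>> move_arm --jaw '[0.5,0.3,0.2,0,0]' --pt "0 0 0" --pt "0 0 0" --pt "0 0 0" --pt "0 0 0" --pt "0 0 0" --roll '[0,0,0,0,0]' --newtons 25

```text
clock: 5.3
tcp_pos: [0.4311, -0.2998, 0.0045]
ee_rot: [-2.616, 1.739, -0.003]
ft_force: [-0.3, -0.5, -0.0]
grip_width: 0.301
grip_force: 0.0
```

>>> move_arm --jaw '[0,0,0,0,0]' --pt "0 0 0" --pt "0 0 0" --pt "0 0 0" --pt "0 0 0" --pt "0 0 0" --roll '[0,0,0,0,0]'

```text
clock: 5.72
tcp_pos: [0.4308, -0.2997, 0.0042]
ee_rot: [-2.615, 1.739, -0.002]
ft_force: [-1.4, 0.9, 7.5]
grip_width: 0.152
grip_force: 26.1
```

Width reads 12.9 mm instead of 14.6, with 7.5 N upward: the tips pinch above the battery's axis. Reopen, go lower, regrip.

>>> move_arm --jaw '[0.3,0.3,0.3,0.3,0.3]' --pt "0 0 0" --pt "0 0 0" --pt "0 0 -0.05" --pt "0 0 -0.12" --pt "0 0 -0.12" --roll '[0,0,0,0,0]'

```text
clock: 6.13
tcp_pos: [0.4304, -0.2997, -0.0001]
ee_rot: [-2.614, 1.739, 0.001]
ft_force: [-8.1, 6.9, 28.4]
grip_width: 0.299
grip_force: 14.7
```

>>> move_arm --jaw '[0,0,0,0,0]' --pt "0 0 0" --pt "0 0 0" --pt "0 0 0" --pt "0 0 0" --pt "0 0 0" --roll '[0,0,0,0,0]'

```text
clock: 6.55
tcp_pos: [0.4316, -0.3006, 0.0004]
ee_rot: [-2.615, 1.74, -0.004]
ft_force: [-4.1, 4.5, 27.3]
grip_width: 0.16
grip_force: 30.9
```

At this height the tips touch the worktop (27 N), so the grip is now as low as possible. Lift and look.

>>> move_arm --jaw '[0,0,0,0,0]' --pt "0 0 0.1" --pt "0 0 0.4" --pt "0 0 0.9" --pt "0 0 1.6" --pt "0 0 2.4" --roll '[0,0,0,0,0]'

```text
clock: 6.97
tcp_pos: [0.429, -0.2992, 0.095]
ee_rot: [2.614, -1.74, -0.004]
ft_force: [0.2, -0.0, 0.6]
grip_width: 0.157
grip_force: 24.4
```

```bash
python3 - <<'E'
from h import *
s=robot.read_state();c=robot.calibration("wrist");im=robot.read_camera("wrist");sd=robot.read_camera("side");cv2.imwrite("pics/side4.png",sd);cv2.imwrite("pics/w4.png",im)
np.save("w4.npy",c,allow_pickle=True)
print(s["tcp_pos"],s["grip_width"],s["grip_force"],s["ft_force"],proj(c,s["tcp_pos"]))
u,v=proj(robot.calibration("side"),s["tcp_pos"]).astype(int);print(u,v)
out=np.zeros((480,800,3),np.uint8);out[:]=0
out[:,:400]=cv2.resize(im[200:440,220:420],(400,480));out[:,400:]=cv2.resize(sd[v-40:v+20,u-25:u+25],(400,480),interpolation=cv2.INTER_CUBIC)
cv2.imwrite("pics/crop4.png",out)
E
```

```text
[ 0.42898623 -0.29923682  0.09497836] 0.1572976797289859 24.400742053985596 [ 0.23765931 -0.01156481  0.60520954] [315.72961352 309.19756094]
361 192
```

View pics/crop4.png

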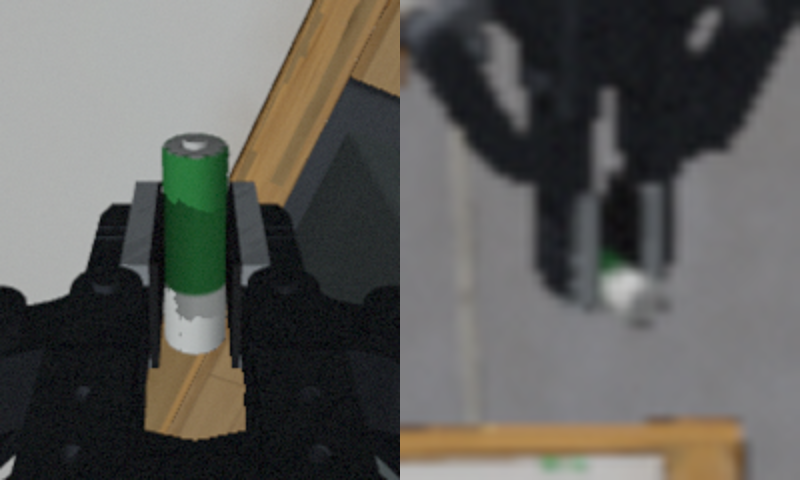

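The battery is held square between the pads, plus end (nub) up in the image at crop (195,143), minus end at (195,350). I'll compute its offset from the TCP and plan the placing.

```bash
python3 - <<'E'
from h import *
c=np.load("w4.npy",allow_pickle=True).item();t=np.array([.42899,-.29924,.09498])
z=t[2]+.007
A=plane(c,317.5,273,z);B=plane(c,317.5,374,z-.004)
yaw=np.radians(-157.2);ty=np.array([np.cos(yaw),np.sin(yaw)]);tx=np.array([-ty[1],ty[0]])
print("len",np.linalg.norm(A-B),"yaw",np.degrees(np.arctan2(*(B-A)[1::-1])))
for p in(A,B,plane(c,317.5,273,z)-0.02515*np.r_[tx,0]):d=(p-t)[:2];print("along tx",d@tx,"ty",d@ty)
E
```

```text
len 0.05512885928377259 yaw 112.71060633054589
along tx 0.02121373353701121 ty 0.0008402022632386071
along tx -0.03376975277188596 ty 0.000754416196086868
along tx -0.00393626646298877 ty 0.0008402022632386346
```

>>> move_arm --jaw '[0,0,0,0,0]' --pt "0.0 0.2 0.4" --pt "0.1 0.5 0.8" --pt "0.2 0.9 1.2" --pt "0.3 1.4 1.5" --pt "0.4 1.9 1.5" --roll '[1.3,2.6,3.9,5.2,6.6]'

```text
clock: 7.48
tcp_pos: [0.4469, -0.2237, 0.1567]
ee_rot: [-3.004, 0.919, -0.004]
ft_force: [0.2, -0.3, 0.0]
grip_width: 0.155
grip_force: 24.5
```

>>> move_arm --jaw '[0,0,0,0,0]' --pt "0.1 0.4 0" --pt "0.2 0.8 0" --pt "0.3 1.2 0" --pt "0.35 1.6 0" --pt "0.4 2.0 0" --roll '[1.3,2.6,3.9,5.2,6.6]'

```text
clock: 7.9
tcp_pos: [0.4619, -0.1428, 0.1545]
ee_rot: [3.141, -0.026, -0.001]
ft_force: [1.0, -0.7, -0.0]
grip_width: 0.158
grip_force: 24.5
```

>>> move_arm --jaw '[0,0,0,0,0]' --pt "0.1 0.4 0" --pt "0.2 0.8 0" --pt "0.3 1.2 0" --pt "0.35 1.6 0" --pt "0.4 2.0 0" --roll '[1.3,2.6,3.9,5.2,6.6]'

```text
clock: 8.32
tcp_pos: [0.4779, -0.0629, 0.1544]
ee_rot: [3.02, 0.867, -0.001]
ft_force: [-0.3, -1.1, 0.0]
grip_width: 0.157
grip_force: 24.5
```

>>> move_arm --jaw '[0,0,0,0,0]' --pt "0.1 0.4 0" --pt "0.2 0.8 0" --pt "0.3 1.2 0" --pt "0.35 1.6 0" --pt "0.4 2.0 0" --roll '[1.3,2.6,3.9,5.2,6.6]'

```text
clock: 8.73
tcp_pos: [0.4939, 0.0171, 0.1544]
ee_rot: [2.649, 1.689, -0.001]
ft_force: [0.7, 1.0, 0.1]
grip_width: 0.156
grip_force: 24.5
```

>>> move_arm --jaw '[0,0,0,0,0]' --pt "0.1 0.4 0" --pt "0.2 0.8 0" --pt "0.3 1.2 0" --pt "0.4 1.6 0" --pt "0.4 1.6 0" --roll '[1.3,2.6,3.9,5.2,6.6]'

```text
clock: 9.15
tcp_pos: [0.5102, 0.0838, 0.1543]
ee_rot: [-2.055, -2.375, -0.0]
ft_force: [-0.2, 0.7, 0.6]
grip_width: 0.157
grip_force: 24.5
```

```bash
python3 - <<'E'
from h import *
s=robot.read_state();c=robot.calibration("wrist");im=robot.read_camera("wrist");cv2.imwrite("pics/w5.png",im)
np.save("w5.npy",c,allow_pickle=True)
r=s["ee_rot"];print(s["clock"],s["tcp_pos"],r,"yaw_y",np.degrees(2*np.arctan2(r[1],r[0]))-90,s["grip_width"],s["grip_force"],s["q"])
cv2.imwrite("pics/crop5.png",cv2.resize(im[200:425,170:470],(800,600),interpolation=cv2.INTER_CUBIC))
E
```

```text
9.15 [0.51016409 0.08383352 0.15429132] [-2.05510770e+00 -2.37548250e+00 -4.53800017e-05] yaw_y -351.72831166558154 0.1569015862467138 24.492529034614563 [-0.72537979  0.15783819  0.52156037  1.86818634 -0.08684532  1.13799879
 -0.02831553]
```

View pics/crop5.png

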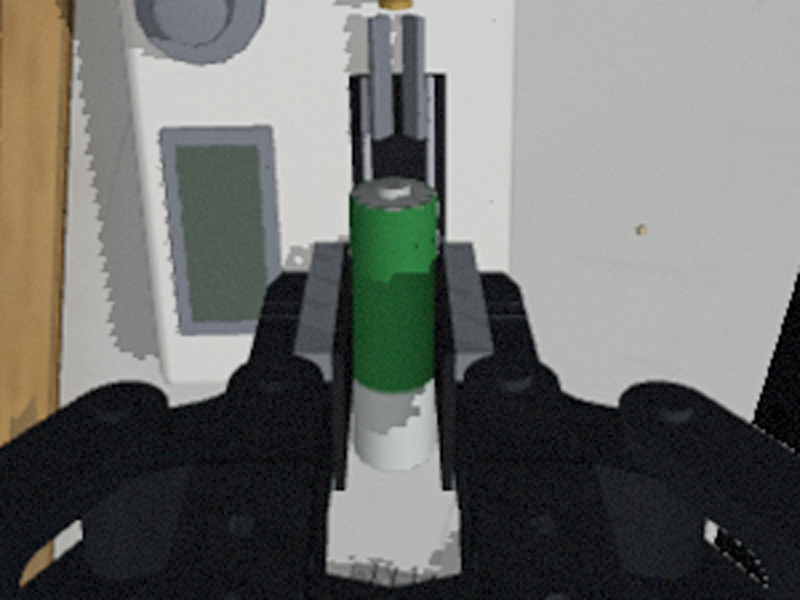

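The battery (nub at crop (397,188)) is in line with the ribs (379/413, 15–137) and the brass contact (397,5). Final cradle check from this view against w2.

```bash
python3 - <<'E'
from h import *
c=np.load("w5.npy",allow_pickle=True).item();c2=np.load("w2.npy",allow_pickle=True).item()
f=lambda x,y:(170+x*.375,200+y*.375)
P=[plane(c,*f(*p),.034)[:2] for p in[(379,15),(413,15),(382,137),(415,137)]]
a=(P[0]+P[1])/2;b=(P[2]+P[3])/2;u=(a-b)/np.linalg.norm(a-b)
print(np.round(P,4),"len",np.linalg.norm(a-b),"yaw",np.degrees(np.arctan2(-u[0],u[1])),"cradle",a-.021*u,b+.017*u)
print("tips z",tri(c2,(321.8,41.6),c,f(396,15)),"ends",tri(c2,(338.8,83),c,f(398.5,137)))
print("contact",tri(c2,(319.3,35),c,f(397,7)))
t=np.array([.51016,.08383,.15429]);z=t[2]+.007
y=np.radians(8.3);ty=np.array([np.cos(y),np.sin(y)]);tx=np.array([-ty[1],ty[0]])
A=plane(c,*f(395,190),z);print("plus rel tx,ty",(A-t)[:2]@tx,(A-t)[:2]@ty)
E
```

```text
[[0.5023 0.106 ]
 [0.5121 0.1074]
 [0.5085 0.0687]
 [0.5184 0.0702]] len 0.037758525120514905 yaw 9.466529681119187 cradle [0.51067481 0.08598841] [0.51063509 0.0862266 ]
tips z (array([0.50743022, 0.105782  , 0.02958598]), np.float64(0.00011958076191359355)) ends (array([0.51319871, 0.06884274, 0.03213739]), np.float64(0.000680180408939258))
contact (array([0.50667811, 0.10969053, 0.03685615]), np.float64(0.0007879848364196196))
plus rel tx,ty 0.021317970229373658 -0.00022936297703914175
```

Cradle (0.5105, 0.0857), yaw about 9°; the battery sits 6 mm short of the contact, laterally within 1 mm. Lower it.

>>> move_arm --jaw '[0,0,0,0,0]' --pt "0 0 -0.8" --pt "0 0 -1.6" --pt "0 0 -2.2" --pt "0 0 -2.6" --pt "0 0 -2.8" --roll '[0.1,0.1,0.1,0.1,0.1]'

```text
clock: 9.62
tcp_pos: [0.5086, 0.0794, 0.0403]
ee_rot: [-2.059, -2.371, 0.005]
ft_force: [0.1, -0.4, -0.6]
grip_width: 0.154
grip_force: 24.5
```

>>> move_arm --jaw '[0,0,0,0,0]' --pt "0 0 -0.08" --pt "0 0 -0.15" --pt "0 0 -0.2" --pt "0 0 -0.2" --pt "0 0 -0.2" --roll '[0,0,0,0,0]'

```text
clock: 10.03
tcp_pos: [0.5107, 0.0805, 0.0353]
ee_rot: [2.056, 2.375, 0.002]
ft_force: [0.3, 0.8, -0.2]
grip_width: 0.156
grip_force: 24.5
```

>>> move_arm --jaw '[0,0,0,0,0]' --pt "0 0 -0.03" --pt "0 0 -0.06" --pt "0 0 -0.06" --pt "0 0 -0.06" --pt "0 0 -0.06" --roll '[0,0,0,0,0]'

```text
clock: 10.45
tcp_pos: [0.5111, 0.0806, 0.0341]
ee_rot: [2.056, 2.375, 0.003]
ft_force: [-7.5, -0.6, 20.6]
grip_width: 0.157
grip_force: 38.9
```

Touching at z 0.034. Ease up a little and release.

>>> move_arm --jaw '[0,0,0.17,0.2,0.25]' --pt "0 0 0.03" --pt "0 0 0.04" --pt "0 0 0.04" --pt "0 0 0.04" --pt "0 0 0.04" --roll '[0,0,0,0,0]'

```text
clock: 10.87
tcp_pos: [0.5103, 0.0805, 0.0338]
ee_rot: [2.056, 2.375, 0.0]
ft_force: [-0.5, -0.6, -0.1]
grip_width: 0.249
grip_force: 0.0
```

>>> move_arm --jaw '[0.35,0.4,0.4,0.4,0.4]' --pt "0 0 0" --pt "0 0 0.2" --pt "0 0 0.8" --pt "0 0 1.6" --pt "0 0 2.4" --roll '[0,0,0,0,0]'

```text
clock: 11.28
tcp_pos: [0.5096, 0.08, 0.1309]
ee_rot: [-2.056, -2.375, 0.003]
ft_force: [0.6, 1.0, -0.1]
grip_width: 0.401
grip_force: 0.0
```

>>> move_arm --jaw '[0.4,0.4,0.4,0.4,0.4]' --pt "0 -0.6 0.2" --pt "0 -1.2 0.4" --pt "0 -1.8 0.6" --pt "0 -2 0.6" --pt "0 -2 0.6" --roll '[0,0,0,0,0]'

```text
clock: 11.7
tcp_pos: [0.5104, -0.0019, 0.1545]
ee_rot: [2.06, 2.371, 0.001]
ft_force: [1.3, 1.2, -0.5]
grip_width: 0.4
grip_force: 0.0
```

```bash
python3 - <<'E'
from h import *
s=robot.read_state();c=robot.calibration("wrist");im=robot.read_camera("wrist");cv2.imwrite("pics/w6.png",im)
np.save("w6.npy",c,allow_pickle=True)
r=s["ee_rot"];print(s["clock"],s["tcp_pos"],"yaw_y",np.degrees(2*np.arctan2(r[1],r[0]))-90,s["grip_width"])
for X in[(.5105,.0857,.0382),(.519,.034,.0382),(.521,.017,.061)]:print(proj(c,X))
cv2.imwrite("pics/crop6.png",cv2.resize(im[150:375,170:470],(800,600),interpolation=cv2.INTER_CUBIC))
E
```

```text
11.7 [ 0.51035407 -0.00187057  0.15450711] yaw_y 8.016708515382419 0.39998469737190195
[335.17720715 118.52393811]
[335.686473   192.00190987]
[336.44869065 221.48041028]
```

View pics/crop6.png

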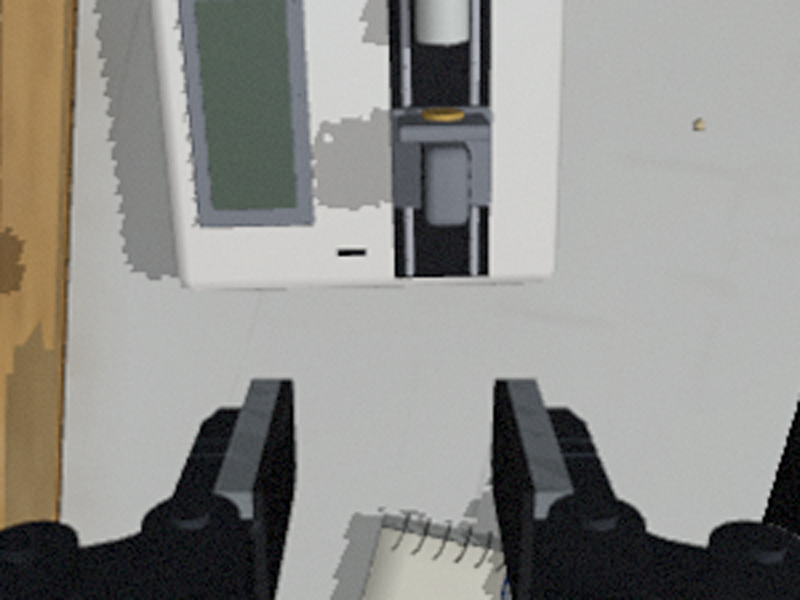

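Battery lies in the bay with its minus end at crop (441,43); the jaw face is at (441,113) and the fin top at (447,187), matching the projected (0.519, 0.034) face. The jaw gap is 77 mm, so it needs about 27 mm to touch and 30 mm to compress by 3 mm. Go and pinch the fin.

>>> move_arm --jaw '[0.4,0.4,0.4,0.4,0.4]' --pt "0.28 0.48 -0.3" --pt "0.28 0.48 -1.1" --pt "0.28 0.48 -1.9" --pt "0.28 0.48 -2.5" --pt "0.28 0.48 -2.75" --roll '[0.15,0.15,0.15,0.15,0.15]'

```text
clock: 12.17
tcp_pos: [0.5189, 0.0213, 0.04]
ee_rot: [-2.035, -2.388, 0.007]
ft_force: [-0.6, -1.1, 0.2]
grip_width: 0.401
grip_force: 0.0
```

>>> move_arm --jaw '[0.4,0.3,0.2,0,0]' --pt "0 0 0" --pt "0 0 0" --pt "0 0 0" --pt "0 0 0" --pt "0 0 0" --roll '[0,0,0,0,0]' --newtons 20

```text
clock: 12.58
tcp_pos: [0.5217, 0.0203, 0.0445]
ee_rot: [2.04, 2.389, 0.002]
ft_force: [-0.1, 2.9, -6.0]
grip_width: 0.277
grip_force: 20.1
```

>>> move_arm --jaw '[0,0,0,0,0]' --pt "0 0 0" --pt "0 0 0" --pt "0 0 0" --pt "0 0 0" --pt "0 0 0" --roll '[0,0,0,0,0]'

```text
clock: 13.0
tcp_pos: [0.5218, 0.0198, 0.0442]
ee_rot: [2.04, 2.388, 0.001]
ft_force: [0.2, 3.8, 0.9]
grip_width: 0.273
grip_force: 20.7
```

Width reads about 26 mm (true), so the pads caught the upright plate rather than the 12 mm fin. Back off 5 mm and regrip.

>>> move_arm --jaw '[0.4,0.4,0.4,0.4,0.4]' --pt "0 0 0" --pt "0 0 0" --pt "0.02 -0.06 0" --pt "0.02 -0.14 0" --pt "0.02 -0.14 0" --roll '[0,0,0,0,0]'

```text
clock: 13.42
tcp_pos: [0.5222, 0.0128, 0.0438]
ee_rot: [2.042, 2.387, -0.0]
ft_force: [-0.3, -0.7, 1.2]
grip_width: 0.4
grip_force: 0.0
```

>>> move_arm --jaw '[0.3,0.2,0.1,0,0]' --pt "0 0 0" --pt "0 0 0" --pt "0 0 0" --pt "0 0 0" --pt "0 0 0" --roll '[0,0,0,0,0]'

```text
clock: 13.83
tcp_pos: [0.5227, 0.0141, 0.0439]
ee_rot: [2.04, 2.388, 0.001]
ft_force: [3.8, -1.0, -2.7]
grip_width: 0.134
grip_force: 23.5
```

>>> move_arm --jaw '[0,0,0,0,0]' --pt "0 0 0" --pt "0 0 0" --pt "0 0 0" --pt "0 0 0" --pt "0 0 0" --roll '[0,0,0,0,0]'

```text
clock: 14.25
tcp_pos: [0.5227, 0.0141, 0.0439]
ee_rot: [2.04, 2.388, 0.001]
ft_force: [5.3, -0.6, -3.2]
grip_width: 0.13
grip_force: 23.4
```

Fin gripped. Numeric check of the jaw, battery and contact in the wrist view before pushing.

```bash
cat > m.py <<'E'
from h import *
import sys
def meas(name):
    s=robot.read_state();c=robot.calibration("wrist");im=robot.read_camera("wrist");cv2.imwrite(f"pics/{name}.png",im)
    np.save(name+".npy",c,allow_pickle=True)
    hsv=cv2.cvtColor(im,cv2.COLOR_BGR2HSV);print(name,s["clock"],np.round(s["tcp_pos"],4),np.round(s["ft_force"],1),s["grip_width"])
    for lab,lo,hi,z in(("brass",(12,120,60),(32,255,255),.0382),("green",(45,90,30),(85,255,255),.0382)):
        m=cv2.inRange(hsv,lo,hi)
        n,_,st,ce=cv2.connectedComponentsWithStats(m)
        for i in range(1,n):
            p=plane(c,*ce[i],z)
            if st[i,4]>12 and .46<p[0]<.56 and -.02<p[1]<.14:
                x,y,w,h=st[i,:4];print(lab,ce[i].round(1),st[i].tolist(),p[:2].round(4),"top",plane(c,x+w/2,y,z)[:2].round(4),"bot",plane(c,x+w/2,y+h,z)[:2].round(4))
if __name__=="__main__":meas(sys.argv[1])
E
python3 m.py w7; python3 - <<'E'
from h import *
c=np.load("w7.npy",allow_pickle=True).item()
for X in[(.5067,.11,.0382),(.5105,.0857,.0455),(.514,.06,.0382),(.519,.034,.0382)]:print(proj(c,X).round(1))
E
```

```text
w7 14.25 [0.5227 0.0141 0.0439] [ 5.3 -0.6 -3.2] 0.13018789324751845
brass [315.6  68.8] [304, 56, 24, 25, 420] [0.5056 0.114 ] top [0.5051 0.1184] bot [0.5064 0.1097]
brass [317.  264.5] [305, 259, 25, 12, 251] [0.5189 0.0331] top [0.5187 0.0358] bot [0.5197 0.0299]
green [316.6 144.3] [299, 103, 35, 85, 2765] [0.5104 0.086 ] top [0.5079 0.1018] bot [0.5132 0.0681]
[316.8  80.3]
[316.7 145.9]
[315.5 206.5]
[317.5 262.7]
```

Confirmed: jaw face at (0.5189, 0.0331) and contact face at (0.5064, 0.1097), a gap of 77.6 mm, so touch comes at 27.3 mm of travel. Advance 26 mm.

>>> move_arm --jaw '[0,0,0,0,0]' --pt "-0.03 0.17 0" --pt "-0.05 0.34 0" --pt "-0.08 0.5 0" --pt "-0.1 0.64 0" --pt "-0.1 0.64 0" --roll '[0,0,0,0,0]'

```text
clock: 14.72
tcp_pos: [0.5183, 0.0405, 0.0438]
ee_rot: [2.039, 2.39, 0.001]
ft_force: [4.4, 3.1, -2.5]
grip_width: 0.135
grip_force: 23.5
```

>>> move_arm --jaw '[0,0,0,0,0]' --pt "0 0.02 0" --pt "0 0.04 0" --pt "0 0.04 0" --pt "0 0.04 0" --pt "0 0.04 0" --roll '[0,0,0,0,0]'

```text
clock: 15.13
tcp_pos: [0.5183, 0.0407, 0.0438]
ee_rot: [2.041, 2.388, -0.0]
ft_force: [3.3, -2.2, 1.2]
grip_width: 0.13
grip_force: 23.9
```

```bash
python3 m.py w8
```

```text
w8 15.1333 [0.5183 0.0407 0.0438] [ 3.3 -2.2  1.2] 0.1304109123111879
brass [315.7 141.8] [305, 131, 23, 20, 314] [0.5056 0.1136] top [0.5053 0.1178] bot [0.5065 0.11  ]
brass [317.4 268.3] [305, 266, 25, 5, 67] [0.5151 0.0578] top [0.5149 0.059 ] bot [0.5153 0.0565]
green [316.7 193. ] [300, 155, 33, 78, 2423] [0.5093 0.0925] top [0.5067 0.1084] bot [0.512  0.0747]
```

About to touch. Advance 3 mm more in two steps.

>>> move_arm --jaw '[0,0,0,0,0]' --pt "0 0.02 0" --pt "-0.01 0.04 0" --pt "-0.01 0.04 0" --pt "-0.01 0.04 0" --pt "-0.01 0.04 0" --roll '[0,0,0,0,0]'

```text
clock: 15.6
tcp_pos: [0.518, 0.0425, 0.0439]
ee_rot: [2.041, 2.388, 0.0]
ft_force: [4.2, -3.2, 1.2]
grip_width: 0.134
grip_force: 23.9
```

>>> move_arm --jaw '[0,0,0,0,0]' --pt "0 0.02 0" --pt "0 0.04 0" --pt "0 0.04 0" --pt "0 0.04 0" --pt "0 0.04 0" --roll '[0,0,0,0,0]'

```text
clock: 16.02
tcp_pos: [0.5178, 0.0439, 0.0438]
ee_rot: [2.041, 2.388, -0.0]
ft_force: [3.2, -3.1, 1.3]
grip_width: 0.129
grip_force: 24.1
```

```bash
python3 m.py w9
```

```text
w9 16.0167 [0.5178 0.0439 0.0438] [ 3.2 -3.1  1.3] 0.12894243059870472
brass [315.9 145.6] [305, 140, 23, 11, 199] [0.5054 0.1153] top [0.5053 0.1176] bot [0.506  0.1132]
brass [317.2 268.3] [305, 266, 26, 5, 68] [0.5144 0.0611] top [0.5146 0.0623] bot [0.515  0.0598]
green [316.7 193.1] [300, 155, 33, 79, 2427] [0.5088 0.0958] top [0.5062 0.1116] bot [0.5116 0.0775]
```

Contact is pushed in by about 3 mm (brass face 0.1100 → 0.1132). Release the fin straight up, then re-measure.

>>> move_arm --jaw '[0.2,0.3,0.4,0.4,0.4]' --pt "0 0 0" --pt "0 0 0" --pt "0 0 0" --pt "0 0 0" --pt "0 0 0.2" --roll '[0,0,0,0,0]'

```text
clock: 16.48
tcp_pos: [0.5165, 0.0445, 0.0507]
ee_rot: [-2.039, -2.388, 0.003]
ft_force: [0.1, -0.2, -1.0]
grip_width: 0.395
grip_force: 0.0
```

>>> move_arm --jaw '[0.4,0.4,0.4,0.2,0]' --pt "0 0 0.7" --pt "0 0 1.4" --pt "0 0 1.8" --pt "0 0 1.8" --pt "0 0 1.8" --roll '[0,0,0,0,0]'

```text
clock: 16.9
tcp_pos: [0.5182, 0.0447, 0.1248]
ee_rot: [2.04, 2.388, 0.003]
ft_force: [0.6, 0.2, -0.5]
grip_width: 0.128
grip_force: 0.0
```

```bash
python3 m.py w10
```

```text
w10 16.9 [0.5182 0.0447 0.1248] [ 0.6  0.2 -0.5] 0.128245715221095
brass [315.4 141.9] [309, 139, 14, 6, 68] [0.5054 0.1153] top [0.5056 0.1171] bot [0.5062 0.1135]
brass [316.3 224. ] [308, 223, 17, 3, 28] [0.5145 0.0617] top [0.5145 0.0624] bot [0.5148 0.0603]
green [315.9 173.3] [305, 148, 22, 52, 1033] [0.5089 0.0957] top [0.5064 0.1116] bot [0.5117 0.0782]
```

Jaw, battery and contact hold after release. Move over the button with fingers shut.

>>> move_arm --jaw '[0,0,0,0,0]' --pt "-0.5 0.4 0" --pt "-1.0 0.8 0" --pt "-1.5 1.2 0" --pt "-1.68 1.43 0" --pt "-1.68 1.43 0" --roll '[0,0,0,0,0]'

```text
clock: 17.37
tcp_pos: [0.4482, 0.1036, 0.1226]
ee_rot: [-2.035, -2.391, 0.003]
ft_force: [-0.2, 0.7, -0.2]
grip_width: 0.002
grip_force: 0.0
```

>>> move_arm --jaw '[0,0,0,0,0]' --pt "0 0 -0.5" --pt "0 0 -1.0" --pt "0 0 -1.4" --pt "0 0 -1.7" --pt "0 0 -1.7" --roll '[0,0,0,0,0]'

```text
clock: 17.78
tcp_pos: [0.449, 0.1001, 0.0529]
ee_rot: [-2.04, -2.387, 0.008]
ft_force: [-0.9, -1.2, -0.7]
grip_width: -0.001
grip_force: 0.0
```

>>> move_arm --jaw '[0,0,0,0,0]' --pt "0 0 0" --pt "0 0 0" --pt "0 0 0" --pt "0 0 0" --pt "0 0 0" --roll '[0,0,0,0,0]'

```text
clock: 18.2
tcp_pos: [0.4509, 0.1018, 0.0563]
ee_rot: [2.04, 2.389, 0.002]
ft_force: [-0.7, 0.3, 0.9]
grip_width: 0.001
grip_force: 0.0
```

>>> move_arm --jaw '[0,0,0,0,0]' --pt "0 0 -0.08" --pt "0 0 -0.16" --pt "0 0 -0.24" --pt "0 0 -0.28" --pt "0 0 -0.28" --roll '[0,0,0,0,0]'

```text
clock: 18.62
tcp_pos: [0.4507, 0.1018, 0.0443]
ee_rot: [2.04, 2.389, 0.0]
ft_force: [0.1, -0.1, 3.2]
grip_width: -0.001
grip_force: 1.4
```

>>> move_arm --jaw '[0,0,0,0,0]' --pt "0 0 -0.03" --pt "0 0 -0.06" --pt "0 0 -0.06" --pt "0 0 -0.06" --pt "0 0 -0.06" --roll '[0,0,0,0,0]'

```text
clock: 19.03
tcp_pos: [0.4507, 0.1017, 0.0422]
ee_rot: [2.04, 2.389, 0.001]
ft_force: [-0.5, 1.8, 3.6]
grip_width: -0.0
grip_force: 1.9
```

Spring force 3.6 N at z 0.0422, close to the stop. A millimetre more in small steps until the stop shows.

>>> move_arm --jaw '[0,0,0,0,0]' --pt "0 0 -0.01" --pt "0 0 -0.02" --pt "0 0 -0.02" --pt "0 0 -0.02" --pt "0 0 -0.02" --roll '[0,0,0,0,0]'

```text
clock: 19.45
tcp_pos: [0.4508, 0.1017, 0.0419]
ee_rot: [-2.041, -2.388, -0.001]
ft_force: [-4.3, -0.8, 12.6]
grip_width: 0.005
grip_force: 6.6
```

It's on the stop at 12.6 N, well below 30 N. Final check of battery and contact, then hand in.

```bash
python3 - <<'E'
from m import *
meas("w11")
s=robot.read_state();print(s["tcp_pos"],s["ft_force"])
if 5<s["ft_force"][2]<22: print(robot.finish_job())
E
```

```text
w11 19.45 [0.4508 0.1017 0.0419] [-4.3 -0.8 12.6] 0.004694480157543979
brass [439.3 299.9] [429, 298, 19, 5, 67] [0.5069 0.1128] top [0.5063 0.1137] bot [0.507  0.1111]
green [435.2 332.2] [418, 301, 35, 65, 1489] [0.5096 0.0954] top [0.5053 0.1119] bot [0.5148 0.0763]
[0.45075947 0.10173997 0.04192514] [-3.93071785 -0.47527027 12.46109229]
the job is handed in; nothing more can be done
None
```

I handed the job in at about 19.5 s. The battery is nipped between jaw and contact, plus end to the contact, with the contact pushed in about 3 mm and the button held on its stop at about 12.5 N; no verdict came back.

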